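Press the butyrometer stopper home with the stopper key

ROBOT

A 7-joint arm with a two-finger parallel gripper is mounted at the origin on the work surface. World frame = base frame: x ahead of the robot, y to its left, z up, the work surface at z = 0. Lengths are in mm, angles in rad, forces in N, time in s.
With the tool pointing down it reaches from about 400 to 875 mm from the base axis. Payload 19.3 kg.
Tool frame: the origin (TCP) lies at the very end of the fingers, on their centre line; the grasp point (between the pads) lies 19 mm behind it; z points along the fingers, y is the line along which they close (so a half turn about z gives the same grasp; the last joint's range is limited). The gripper opens to 85 mm and grips with 20 to 120 N. Pads are 22 mm wide; open, the fingers measure 114 mm over their backs; the gripper's body (76 mm by 85 mm) begins 54 mm behind the grasp point. The pads swing forward as they close: fully open they stand 13 mm farther back than shut.
Start: joints at [1.08, 0.521, -0.036, 1.599, 0.021, 1.021, -0.113], TCP at [255.279, -570.48, 231.291] pointing down, gripper open.
Joint ranges: [-2.91, 2.91], [-0.3, 2.13], [-1.5, 1.42], [0.17, 2.43], [-1.26, 4.41], [0.16, 1.93], [-2.52, 2.52]. Speed limits (rad/s): [1.89, 1.89, 2.39, 2.39, 3.01, 3.01, 3.01].

INTERFACE

Orientations are given as a unit quaternion [w, x, y, z].
In Python, from cell import arm gives the robot as it stands. Calls block until the motion is done:
- arm.reach(position, orientation): joint-space move of the TCP to a pose.
- arm.move_straight(position, v=150, orientation=None, guard=None): straight line of the TCP; orientation=None keeps the orientation; v is the mean speed in mm/s. With guard (N) it stops when the force on the tool has changed by that much, and returns True; else False.
- arm.set_joints(angles): joint-space move.
- arm.let_go() and arm.clamp(strength=None): open the fingers fully, or close them until they stop; strength is the grip in N (None keeps the last).
- arm.wait(seconds).
- arm.ik(position, orientation): joint angles nearest the present ones, or None.
- arm.get_image(name): name is "scene" or "top"; returns a dict with "frame" (400x640x3 uint8, red, green, blue), "z_map" (400x640 float32, mm along the optical axis (not along the pixel's ray), 0 where there is no reading), "fx", "fy", "cx", "cy" (pixels), "position" and "orientation" of the camera in the world. Camera axes: x right, y down, z forward; pixel columns grow to the right and rows downward; lengths in mm; the calibration is good to about 2 mm. A picture is of the moment at which its call begins.
A pose or a line that the arm cannot do raises arm.Unreachable and nothing moves.
- arm.sign_off(): hands the job in; it is judged then, once.
Trained networks look in a picture, given as the dict that the camera call returned (one of the last four; its "shot" number tells which), for a name from the list of things; names that differ only in an ending like _2 or _b are one class to them, and where a whole thing is asked for, a point or a joint stands for the part that bears it (a point fixed in the world has none). Each returns a list of dicts, best first, with "p" (0 to 1); they miss things now and then, are a little off and sometimes report something else, mostly with a low value. They report only what shows in the picture. A call takes as long as a camera call. They do not tell look-alikes from the thing itself.
- arm.find_in(label, picture): "box" ([left, top, right, bottom] in pixels, round what is visible of it).
Readings, each from a call of its own:
- arm.get_t(): time.
- arm.get_joints(): joint angles.
- arm.get_qvel(): joint speeds.
- arm.get_effort(): joint torques, N m.
- arm.get_tcp_pos(): TCP position.
- arm.get_eef_rot(): TCP orientation.
- arm.get_ft_force(): force on the tool from outside, world axes, zero at the start.
- arm.get_torque(): the same for the moment, N m.
- arm.get_gripper_width(): finger opening in mm.
- arm.get_gripper_force(): force on a finger pad.
Only numpy, scipy, OpenCV 4.12 (cv2) and the standard library are available. Lean on these libraries where they do the work, as an engineer would, in place of code of your own. Each camera call takes 0.05 s, during which the arm holds its last target. There are 200 camera calls.

TASK

One of the four butyrometers in the steel stand still has its rubber stopper standing out of the neck: press that stopper fully home, down to its stop inside the neck, with the stopper key that was left lying on the bench. The key has to come down upright on the stopper, so first lay it in its sloping rest with its tip down against the end stop, let go, and take it again by the end of its handle; press firmly but without ramming the glass, and keep the gripper off that butyrometer. Finish with the key let go in its sloping rest again, tip against the end stop, and leave the other things on the bench where they are.

Things in the scene. Friction and masses are not known exactly. Their poses are not given: they have to be found in the camera images.
- key: Stopper key, a plain metal hand tool 150 mm long, 0.1 kg, loose on the bench: square aluminium handle 90 mm long, 16 x 16 mm; round steel shank 60 mm long, 8 mm thick, bevelled tip. x axis: along the key from tip to handle end; z: up as it lies. Origin on the handle's underside, 8 mm below the key's centre line, 76 mm from the tip and 16 mm from where the handle begins.
- key_tip (a point): End of the key's shank, on its centre line.
- key_head (a point): End of the key's handle, on its centre line, 150 mm from the tip. The centre of mass lies on the centre line about 63 mm from here.
- rest: The key's sloping rest, stainless steel, fixed: base plate 150 x 90 mm, 130 mm high. The key lies in it tip down, at 45 degrees, over the rest's x axis, which points level from the low end (tip) to the high end (handle). Two fork plates carry it. Between them the space is free to 33 mm under the key's centre line, so fingers can straddle the key there. Origin on the bench, on the mid line.
- rest_foot (a point): Where the key's tip lies when the key is home in the rest: on the key's centre line at the end stop, 44 mm above the bench. Friction may hold the key on the slope short of the end stop.
- rest_head (a point): Where the end of the key's handle lies when the key is home in the rest, 150 mm up the 45 degree slope from rest_foot, 150 mm above the bench. The last 46 mm of the handle stand free beyond the high fork.
- low_fork (a point): Middle of the low fork's slot, on the key's centre line, 20 mm up the slope from rest_foot. Plate 8 mm thick, slot 14 mm wide for the shank, open square to the slope upwards; the cheeks rise 6 mm above the centre line, then flare to about 33 mm wide at 20 mm above it.
- high_fork (a point): Middle of the high fork's slot, on the key's centre line, 100 mm up the slope from rest_foot. Plate 8 mm thick, slot 22 mm wide for the square handle, whose lower flat rests on the slot's floor; open and flared (to about 41 mm) like the low fork.
- stand: Two-deck stainless butyrometer stand fixed to the bench, 90 x 230 mm, 110 mm high, with four upright glass butyrometers in a row along its y axis, 50 mm apart. Origin under its centre, on the bench.
- tube0: The butyrometer whose stopper is not home: upright glass tube 178 mm high from the bench to its rim, 23 mm thick at the body, with a neck 24 mm long, 19 mm across outside and 14 mm inside; fixed in the stand, in any of its four places. Origin on its axis, on the bench. The three other butyrometers look the same but their stoppers sit 14 mm down inside the necks.
- neck_mouth (a point): Centre of the rim of that butyrometer's neck, 178 mm above the bench.
- stopper_top (a point): Centre of the flat top (13 mm across) of the rubber stopper; it stands 2 to 8 mm above the rim at the start and 14 mm below the rim when home.
- stopper (a joint): How far the stopper is pressed down, in m: it starts between 0 and 0.006 and reaches its stop (home) at 0.022. It moves straight down, resists with about 8 N of friction and stays where it is left.
- beaker: Loose glass beaker, 68 mm across, 85 mm high; origin under its centre.
- bulb: Loose green rubber pipette bulb standing upright, 54 mm across, 78 mm high; origin under its centre.
- spatula: Loose thin steel double-ended lab spatula, 190 mm long, 16 mm wide, with a grey grip, lying flat; origin under its middle.
- sample_cup: Loose white plastic sample cup, 72 mm across, 70 mm high; origin under its centre.
Mind the look-alikes: they are no part of the job. What is shaped like the key but blue is not meant. What is shaped like the rest but turquoise is not meant.

How it is judged (in metres and radians):
On the way, in this order (a step that is already met when the one before it is completed fails the run):
1. the key lies in the sloping rest, tip at the end stop (both ends within 12 mm of their places), let go and at rest (distance between key_tip and rest_foot below 0.012 m and distance between key_head and rest_head below 0.012 m and contact force between the fingers and key below 0.2 N and linear speed of key below 0.03 m/s), for 0.2 s.
2. the stopper has been pressed home (within 2 mm of its stop) (value of joint stopper above 0.02 m), for 0.1 s.
At the end, for the whole second after the job is handed in: The stopper is within 2 mm of its stop in the neck; the key lies released and at rest in the sloping rest, its tip within 12 mm of the end stop point and its handle end within 12 mm of its own place (all of step 1 and value of joint stopper above 0.02 m); the robot touches nothing.
It fails at once if the gripper or arm pressed on the butyrometer or its stopper (over 5 N) (contact force between any of the fingers, the arm and tube0 above 5 N).
It fails at once if the key was rammed on the butyrometer or its stopper (over 50 N) (contact force between key and tube0 above 50 N).
It fails at once if another loose thing on the bench was displaced by more than 30 mm (distance of any of beaker, bulb, spatula, sample_cup from where it was at the start of the episode above 0.03 m).
It also fails if it takes over 70 s, if anything falls off the work surface, if the arm or the gripper's body presses on something with over 40 N, if the wrist force passes 120 N, or if a joint passes its speed limit or range.

## Working session

There is one attempt and no reset: what is moved stays moved. The work goes in short steps, each a Python script; the robot and the scene stay as the last script left them, time stands still between calls to the robot, and variables do not carry over. Pictures are saved under pics/ and viewed, at most 10 in all, crops included, and the job is handed in when it is done.

```bash
ls; mkdir -p pics; cat > h.py <<'E'
import numpy as np, cv2
from scipy.spatial.transform import Rotation as R
from cell import arm
def rot(q): return R.from_quat(q,scalar_first=True)
def quat(M): return list(R.from_matrix(M).as_quat(scalar_first=True))
def cloud(im):
    z=im["z_map"]; v,u=np.mgrid[:400,:640]
    P=np.stack([(u-im["cx"])/im["fx"]*z,(v-im["cy"])/im["fy"]*z,z],-1)
    W=P@rot(im["orientation"]).as_matrix().T+np.array(im["position"]); W[z==0]=np.nan
    return W
def shot(n,f=None):
    im=arm.get_image(n)
    if f: cv2.imwrite("pics/"+f,im["frame"][...,::-1])
    return im
E
python3 - <<'E'
from h import *
import pickle
for n in("scene","top"):
    im=shot(n,n+"0.png"); pickle.dump({k:im[k] for k in im},open(n+".pkl","wb"))
    print(n,im["position"],im["orientation"],im["fx"])
    W=cloud(im)
    for l in("key","rest","stand","tube0","stopper_top","beaker","bulb","spatula","sample_cup"):
        for d in arm.find_in(l,im)[:4]:
            b=np.array(d["box"]); c=((b[:2]+b[2:])/2).astype(int)
            print(l,round(d["p"],2),b.round().astype(int),W[c[1],c[0]].round())
E
```

```text
pics
scene [1246.82783097  -42.34669056  849.34424907] [-0.27731523  0.65137273  0.64545824 -0.28669408] 371.6934605677781
key 0.82 [347 220 391 238] [479.  87.  10.]
key 0.74 [290 184 320 208] [ 336. -116.   19.]
rest 0.87 [225 145 273 187] [ 219. -313.   62.]
rest 0.84 [258 220 318 272] [ 576. -150.   55.]
stand 0.62 [396 232 499 292] [603. 294.   9.]
stand 0.44 [252 296 319 328] [ 755. -149.   11.]
tube0 0.57 [411 228 430 276] [653. 191. 117.]
beaker 0.88 [329 274 357 313] [704.  -2.  11.]
bulb 0.69 [413 192 429 212] [399. 255.  44.]
spatula 0.52 [251 297 321 328] [ 755. -147.    7.]
sample_cup 0.61 [360 226 391 238] [487. 104.   9.]
sample_cup 0.55 [202 204 230 236] [ 482. -372.   61.]
top [ 212.62087738  -42.96436521 1490.7631941 ] [ 0.07408752 -0.69275731  0.71352837 -0.07399744] 498.6194743804484
key 0.5 [316 250 353 290] [ 332. -108.   18.]
key 0.47 [248 217 279 231] [478.  99.  17.]
key 0.22 [317 170 370 205] [ 572. -143.   59.]
rest 0.76 [318 172 368 202] [ 572. -143.   59.]
rest 0.67 [380 287 431 322] [ 227. -294.  105.]
stand 0.97 [161 148 247 196] [614. 257. 115.]
stand 0.24 [317 123 361 141] [ 761. -141.   12.]
tube0 0.47 [219 151 231 169] [636. 191. 152.]
beaker 0.67 [288 126 309 153] [745. -12.   5.]
bulb 0.53 [199 244 218 265] [384. 253.  67.]
spatula 0.76 [316 122 367 146] [ 756. -147.    7.]
spatula 0.64 [320 168 373 203] [ 580. -152.   51.]
sample_cup 0.63 [419 209 441 238] [ 466. -404.    5.]
```

View pics/scene0.png

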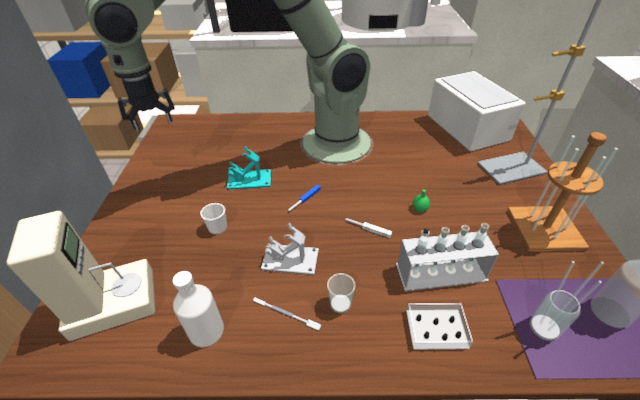

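View pics/top0.png

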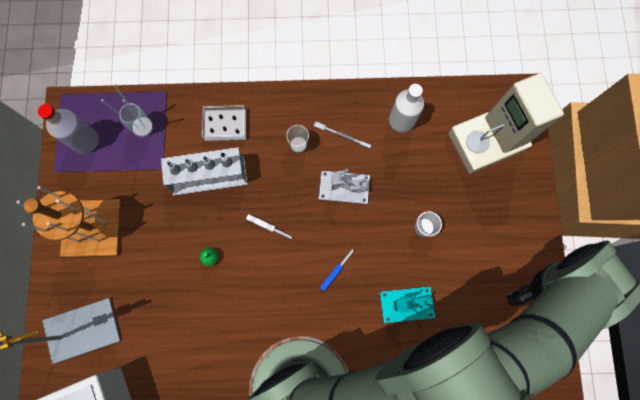

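The silver key is at scene (369,228) / top (269,227), and its blue look-alike is at scene (305,197). The steel rest is at scene (290,250) / top (345,187), and the turquoise one is at (249,170). In the stand, the leftmost tube in the scene view, at (424,235), shows a dark stopper standing out; the others are at (445,238), (462,235) and (482,233). I choose the silver key, the steel rest and probably the tube at (424,235), and check them in a close crop.

```bash
python3 - <<'E'
from h import *
import pickle
S=pickle.load(open("scene.pkl","rb"));T=pickle.load(open("top.pkl","rb"))
a=cv2.resize(S["frame"][215:285,250:350],None,fx=4,fy=4,interpolation=2)
b=cv2.resize(S["frame"][215:285,390:490],None,fx=4,fy=4,interpolation=2)
c=cv2.resize(T["frame"][160:230,310:410],None,fx=4,fy=4,interpolation=2)
d=cv2.resize(S["frame"][200:270,330:430],None,fx=4,fy=4,interpolation=2)
cv2.imwrite("pics/crop.png",np.vstack([np.hstack([a,b]),np.hstack([c,d])])[...,::-1])
for n,im,(u0,v0,u1,v1) in(("S",S,(340,212,396,242)),("T",T,(240,208,300,245))):
    W=cloud(im)[v0:v1,u0:u1].reshape(-1,3); f=im["frame"][v0:v1,u0:u1].reshape(-1,3).astype(int)
    wood=W[(W[:,2]<4)]; 
    print(n,"bench z",np.nanmedian(W[:,2]))
    m=(f.min(1)>95)
    P=W[m]; P=P[np.isfinite(P[:,0])]; c=np.median(P,0); 
    w,V=np.linalg.eigh(np.cov(P[:,:2].T)); x=V[:,1]; x=x*np.sign(x[1])
    t=(P[:,:2]-c[:2])@x; s=(P[:,:2]-c[:2])@V[:,0]
    print(len(P),c,x,"ends",t.min(),t.max(),"side",np.percentile(s,[2,50,98]),"z",np.percentile(P[:,2],[5,50,95]))
    for tt in np.arange(-80,80,15):
        k=(t>=tt)&(t<tt+15)
        if k.any():print(int(tt),k.sum(),P[k].mean(0).round(1),P[k][:,2].max().round(1))
for n,im,(u0,v0,u1,v1) in(("S",S,(250,212,325,280)),("T",T,(308,160,380,212))):
    W=cloud(im)[v0:v1,u0:u1].reshape(-1,3); f=im["frame"][v0:v1,u0:u1].reshape(-1,3).astype(int)
    m=(W[:,2]>3)&(W[:,2]<20)&(f.min(1)>100)
    r=cv2.minAreaRect(W[m][:,:2].astype(np.float32)); print(n,"rest",m.sum(),r)
    P=W[W[:,2]>60]; print(np.c_[P][:: max(1,len(P)//25)].round())
E
```

```text
S bench z 1.9816242995915445
282 [478.82712866  99.13864211  13.8067354 ] [0.46007733 0.88787885] ends -95.27476921844222 55.80298941953222 side [-6.9726434  -0.70498658 24.30148935] z [ 1.38192331 13.8067354  19.28967697]
-80 15 [443.2  35.   10.3] 14.7
-65 14 [449.4  48.5   9.8] 14.7
-50 15 [457.5  61.3  11.3] 16.5
-35 37 [465.8  75.3  13.6] 18.9
-20 33 [473.1  88.2  13.7] 20.7
-5 38 [479.4 101.1  12.4] 20.0
10 37 [486.8 114.3  13.9] 21.1
25 38 [492.8 128.6  13.4] 20.7
40 40 [498.  143.8  11.3] 19.3
55 2 [501.9 149.9   2.8] 3.4
T bench z 0.6338201732085054
259 [474.63671432  95.89899288  14.09078013] [0.45393887 0.89103283] ends -89.39660999693173 64.04090478745398 side [-8.86340247  0.54516741  7.79234655] z [-1.78836193 14.09078013 20.42480131]
-80 17 [441.4  31.3   7.7] 19.8
-65 14 [448.5  44.5   8.2] 15.0
-50 18 [455.3  58.    7.6] 13.7
-35 29 [462.4  71.8  13.2] 20.8
-20 32 [468.5  84.8  14.3] 25.6
-5 33 [475.9  98.5  14.5] 21.5
10 32 [482.5 111.8  13.5] 25.0
25 32 [488.9 125.   13.6] 22.3
40 32 [496.7 138.6  13.8] 23.1
55 10 [501.2 148.9   8.2] 19.1
S rest 1028 ((572.93469238
[... 592 characters left out ...]
[ 603. -117.   73.]
 [ 600. -148.   62.]]
T rest 925 ((586.376708984375, -149.04788208007812), (150.33172607421875, 92.3829574584961), 83.03900146484375)
[[ 608. -148.  135.]
 [ 606. -146.  122.]
 [ 604. -137.  119.]
 [ 606. -124.  104.]
 [ 607. -110.   92.]
 [ 600. -138.  114.]
 [ 598. -126.  111.]
 [ 596. -124.  106.]
 [ 595. -121.  101.]
 [ 591. -120.  105.]
 [ 598. -211.   68.]
 [ 587. -132.  106.]
 [ 588. -109.   93.]
 [ 595. -140.   66.]
 [ 584. -106.   97.]
 [ 577. -133.  120.]
 [ 583. -109.   91.]
 [ 575. -136.  119.]
 [ 578. -112.   96.]
 [ 572. -139.  115.]
 [ 571. -125.  112.]
 [ 572. -109.   97.]
 [ 579. -139.   67.]
 [ 578. -140.   60.]
 [ 572. -198.   63.]
 [ 560. -202.   75.]]
```

View pics/crop.png

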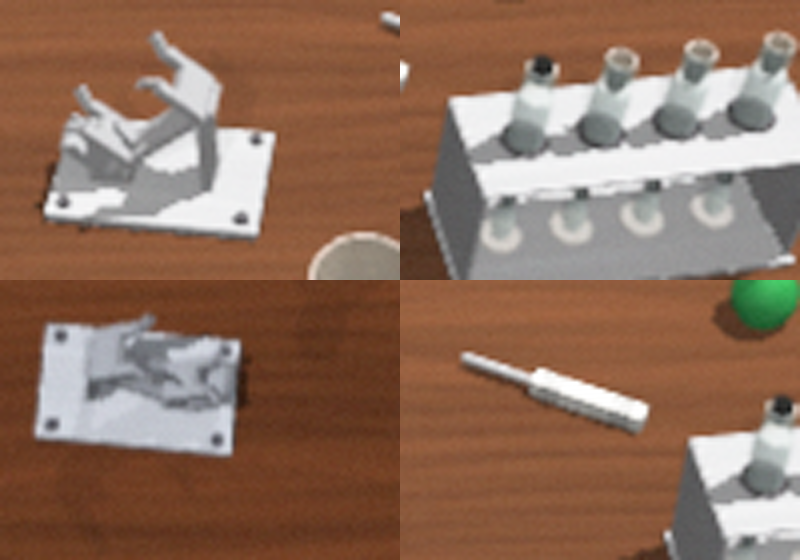

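The crop confirms it: the silver key lies tip toward lower y. The steel rest's high fork is on the +y side. tube0 is the stand's first tube, at scene crop (540,65), with its black stopper out. Next I fit the rest and the tube.

```bash
python3 - <<'E'
from h import *
import pickle
S=pickle.load(open("scene.pkl","rb"));T=pickle.load(open("top.pkl","rb"))
for n,im,(u0,v0,u1,v1) in(("S",S,(250,212,325,280)),("T",T,(308,160,380,212))):
    W=cloud(im)[v0:v1,u0:u1].reshape(-1,3); f=im["frame"][v0:v1,u0:u1].reshape(-1,3).astype(int)
    m=(W[:,2]>3)&(W[:,2]<20)&(f.min(1)>100)
    base=W[m]; print(n,"base z",np.median(base[:,2]))
    for th in np.radians([81,82,83,84,85]):
        s=np.array([np.cos(th),np.sin(th)]); l=np.array([s[1],-s[0]])
        a=base[:,:2]@s; b=base[:,:2]@l
        print(np.degrees(th).round(),"s",np.percentile(a,[1,99]).round(1),"l",np.percentile(b,[1,99]).round(1),"w",np.diff(np.percentile(a,[1,99])).round(1))
    th=np.radians(83); s=np.array([np.cos(th),np.sin(th)]); l=np.array([s[1],-s[0]])
    P=W[W[:,2]>30]; a=P[:,:2]@s; b=P[:,:2]@l; u=(a+P[:,2]-44)/2**.5; w=(P[:,2]-44-a)/2**.5
    h,e=np.histogram(u,bins=np.arange(-160,10,4)); print(list(zip(e.round(),h)))
    top=P[:,2]>90; print("high l",np.percentile(b[top],[2,98]), "z",np.percentile(P[top,2],98))
    lo=(a<-60)&(P[:,2]>55)&(P[:,2]<80); lo=(P[:,1]<-185)&(P[:,2]>55); print("low l",np.percentile(b[lo],[2,98]),lo.sum())
for n,im,(u0,v0,u1,v1) in(("S",S,(395,215,500,295)),("T",T,(155,140,252,200))):
    W=cloud(im)[v0:v1,u0:u1].reshape(-1,3); f=im["frame"][v0:v1,u0:u1].reshape(-1,3).astype(int)
    d=W[(W[:,2]>102)&(W[:,2]<118)]; print(n,"deck",cv2.minAreaRect(d[:,:2].astype(np.float32)),len(d))
    k=(W[:,2]>140)&(W[:,2]<200); P=W[k]; c=f[k]
    o=np.argsort(P[:,1]); P=P[o];c=c[o]
    g=np.split(np.arange(len(P)),np.where(np.diff(P[:,1])>8)[0]+1)
    for i in g: print(len(i),P[i].mean(0).round(1),P[i].min(0).round(),P[i].max(0).round(), c[i].min())
    k=(f.max(1)<60)&(W[:,2]>165); print("dark",W[k].round(1))
E
```

```text
S base z 11.648960731574334
81.0 s [-127.4   19.2] l [556.2 647.4] w [146.6]
82.0 s [-138.1    8.3] l [556.  645.7] w [146.4]
83.0 s [-148.7   -2. ] l [555.6 644.5] w [146.7]
84.0 s [-159.3  -12.4] l [554.7 643.5] w [146.9]
85.0 s [-170.1  -22.5] l [553.  642.7] w [147.6]
[(np.int64(-160), np.int64(0)), (np.int64(-156), np.int64(0)), (np.int64(-152), np.int64(0)), (np.int64(-148), np.int64(0)), (np.int64(-144), np.int64(0)), (np.int64(-140), np.int64(0)), (np.int64(-136), np.int64(0)), (np.int64(-132), np.int64(0)), (np.int64(-128), np.int64(0)), (np.int64(-124), np.int64(0)), (np.int64(-120), np.int64(0)), (np.int64(-116), np.int64(0)), (np.int64(-112), np.int64(0)), (np.int64(-108), np.int64(0)), (np.int64(-104), np.int64(3)), (np.int64(-100), np.int64(9)), (np.int64(-96), np.int64(44)), (np.int64(-92), np.int64(2)), (np.int64(-88), np.int64(0)), (np.int64(-84), np.int64(1)), (np.int64(-80), np.int64(16)), (np.int64(-76), np.int64(42)), (np.int64(-72), np.int64(111)), (np.int64(-68), np.int64(11)), (np.int64(-64), np.int64(9)), (np.int64(-60), np.int64(5)), (np.int64(-56), np.int64
[... 2554 characters left out ...]

dark [[643.7 191.4 184.1]
 [645.  193.3 185.5]
 [644.6 195.9 185. ]
 [648.9 190.  186.3]
 [647.  193.2 184.1]
 [646.2 195.9 183.2]
 [647.  197.9 184.1]
 [647.4 191.2 181.1]
 [648.8 193.1 182.6]
 [648.9 195.4 182.7]
 [647.2 198.5 180.7]
 [650.6 193.  181. ]]
T deck ((635.5938110351562, 267.8567810058594), (82.58404541015625, 226.4905242919922), 6.818235874176025) 1680
73 [641.4 191.2 167. ] [634. 182. 141.] [652. 203. 190.] 25
78 [636.8 241.3 163.5] [626. 232. 141.] [648. 253. 182.] 39
78 [630.7 290.6 162.5] [622. 280. 142.] [641. 300. 182.] 46
79 [624.9 339.9 163.8] [615. 331. 140.] [636. 352. 184.] 41
dark [[644.6 194.2 181.4]
 [642.2 190.2 188.4]
 [641.6 194.1 181.8]
 [641.7 191.5 181.2]]
```

```bash
cat >> h.py <<'E'
def u(v): v=np.array(v,float); return v/np.linalg.norm(v)
def frame(Z,X): Z=u(Z); X=u(X); return np.c_[X,np.cross(Z,X),Z]
UP=np.array([0,0,1.])
s=np.array([np.cos(np.radians(83)),np.sin(np.radians(83)),0])
d=u(s+UP); n=u(UP-s)             # up the slope; square to it, upwards
foot=np.array([578.8,-207.1,44]); mouth=np.array([644.3,193.,178])
kx=u([.458,.889,0]); tip0=np.array([434.5,15.5,8])
g=78.; deep=5.                   # first grasp: mm from tip; TCP past centre line
gp=tip0+g*kx; gp[2]=8-deep
def grasp(sg): return quat(frame(-UP,sg*kx))
def place(sg): return quat(frame(-n,sg*d))
def pl(off,along=3): return foot+(g+along)*d-deep*n+off*n
tipd=112.                        # second grasp: TCP mm from tip
def hold(sg): return quat(frame(-d,sg*n))
def upright(sg,yaw=0): return quat(frame(-UP,sg*(R.from_euler('z',yaw,degrees=True).apply(-s))))
E
python3 - <<'E'
from h import *
f=lambda q:None if q is None else np.round(q,2)
for sg in(1,-1):
    print(sg); 
    for p,q in((gp+100*UP,grasp(sg)),(gp,grasp(sg)),(pl(80),place(sg)),(pl(0),place(sg)),
      (foot+(tipd+80)*d,hold(sg)),(foot+tipd*d,hold(sg)),(foot+tipd*d+80*n,hold(sg))): print(f(arm.ik(p,q)))
    for y in(-90,-45,0,45,90): print(y,f(arm.ik(mouth+(tipd+60)*UP,upright(sg,y))),f(arm.ik(mouth+(tipd-16)*UP,upright(sg,y))))
E
```

```text
1
[ 0.07  0.53 -0.48  2.07  0.4   0.64 -1.16]
[-0.12  0.7  -0.25  2.11  0.43  0.38 -1.19]
[ 0.92  0.9  -0.58  1.47 -0.31  1.18  0.51]
[ 0.88  0.95 -0.61  1.56 -0.3   1.01  0.5 ]
[ 0.29  0.98 -1.07  1.62  1.24  1.86  1.97]
[ 0.39  1.05 -1.07  1.69  1.35  1.81  1.95]
[ 0.49  0.94 -1.07  1.71  1.32  1.77  2.07]
-90 [ 0.13  0.64 -0.91  1.27  0.5   1.46  0.71] [ 0.15  0.71 -0.92  1.38  0.56  1.33  0.66]
-45 [ 0.26  0.79 -1.28  1.26  0.74  1.59  1.35] [ 0.28  0.86 -1.28  1.37  0.82  1.48  1.28]
0 [ 0.26  0.79 -1.28  1.26  0.74  1.59  2.13] [ 0.28  0.86 -1.28  1.37  0.82  1.48  2.07]
45 [-0.96  0.81  1.23  1.34 -0.75  1.49 -2.28] [-0.78  0.66  0.69  1.44 -0.43  1.2  -2.51]
90 [-0.06  0.56 -0.53  1.28  0.28  1.38 -2.28] [-0.11  0.59 -0.45  1.39  0.26  1.21 -2.27]
-1
[ 0.57  0.86 -1.28  2.05  0.99  1.05  1.46]
[ 0.56  1.13 -1.28  2.08  1.3   1.13  1.27]
[ 0.43  0.86  0.25  1.5  -0.87  1.4  -2.19]
[ 0.39  0.89  0.19  1.59 -0.91  1.25 -2.16]
[-0.27  0.72 -0.11  1.65  0.78  1.32 -0.91]
[-0.33  0.79  0.1   1.73  0.75  1.09 -0.88]
[-0.22  0.69  0.08  1.75  0.79  1.12 -0.79]
-90 [-0.06  0.56 -0.53  1.28  0.28  1.38 -2.28] [-0.11  0.59 -0.45  1.39  0.26  1.21 -2.27]
-45 [ 0.01  0.58 -0.67  1.27  0.36  1.4  -1.55] [-0.02  0.62 -0.59  1.39  0.35  1.24 -1.55]
0 [ 0.04  0.6  -0.73  1.27  0.39  1.41 -0.79] [ 0.03  0.64 -0.69  1.39  0.41  1.26 -0.81]
45 [ 0.09  0.62 -0.84  1.27  0.45  1.44 -0.04] [ 0.09  0.67 -0.81  1.38  0.49  1.29 -0.08]
90 [ 0.13  0.64 -0.91  1.27  0.5   1.46  0.71] [ 0.15  0.71 -0.92  1.38  0.56  1.33  0.66]
```

```bash
python3 - <<'E'
from h import *
q=grasp(1)
arm.reach(gp+170*UP,q)
arm.move_straight(gp,v=150,guard=15)
print(arm.get_tcp_pos(),gp)
arm.clamp(60)
print(arm.get_gripper_width(),arm.get_gripper_force(),arm.get_ft_force())
arm.move_straight(gp+200*UP,v=200)
print(arm.get_t(),arm.get_gripper_width(),arm.get_ft_force())
im=shot("scene"); c=im["frame"]
x=(gp+200*UP-im["position"])@rot(im["orientation"]).as_matrix(); a=int(x[0]/x[2]*im["fx"]+im["cx"]);b=int(x[1]/x[2]*im["fy"]+im["cy"]);print(a,b)
cv2.imwrite("pics/g.png",cv2.resize(c[max(0,b-70):b+60,max(0,a-80):a+80],None,fx=4,fy=4)[...,::-1])
E
```

```text
[470.56829263  84.89397862   3.57390457] [470.22248183  84.83905315   3.        ]
14.456030119741637 58.738285303115845 [-2.59917654 -0.85928941  9.66588758]
6.5583 14.69489488930358 [ 0.11417939  0.39297597 -1.27706204]
372 178
```

View pics/g.png

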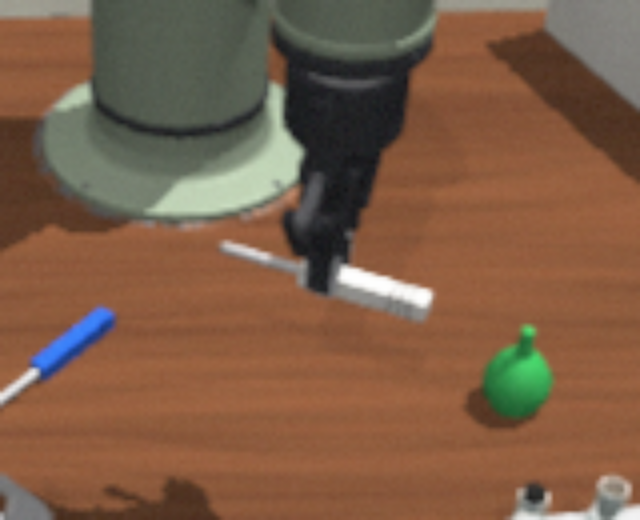

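Key held at the handle's front, level. Now I lay it in the rest.

```bash
python3 - <<'E'
from h import *
q=place(1)
arm.reach(pl(90,5),q)
arm.move_straight(pl(25,5),v=120,guard=15)
r=arm.move_straight(pl(-2,5),v=40,guard=8)
p=np.array(arm.get_tcp_pos()); print(r,"n off",(p-pl(0,5))@n,"along",(p-pl(0,5))@d,arm.get_ft_force(),arm.get_t())
im=shot("scene","pl_full.png")
cv2.imwrite("pics/pl.png",cv2.resize(im["frame"][175:285,230:350],None,fx=5,fy=5)[...,::-1])
E
```

```text
True n off -0.42164095695441395 along 0.09301481551697309 [-1.91380341 -3.28846063  8.0877199 ] 9.2333
```

View pics/pl.png

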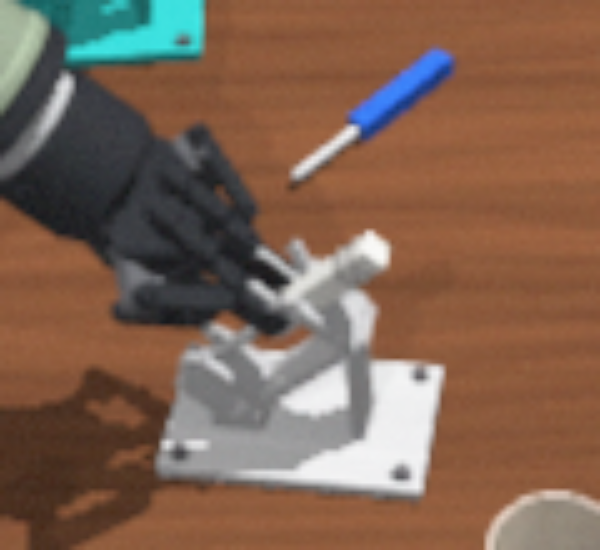

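The key is in both forks, resting on the slot floor. I slide it to the end stop and release.

```bash
python3 - <<'E'
from h import *
p0=np.array(arm.get_tcp_pos())
r=arm.move_straight(p0-12*d+0.3*n,v=25,guard=10)
p=np.array(arm.get_tcp_pos()); print(r,"slid",(p0-p)@d,arm.get_ft_force())
arm.let_go()
print("n,d after open",(np.array(arm.get_tcp_pos())-p)@n,arm.get_ft_force())
arm.move_straight(p+110*n,v=200)
# measure key handle end in rest
for c in("scene","top"):
    W=cloud(shot(c,"r_%s.png"%c)).reshape(-1,3); W=W[np.isfinite(W[:,0])]; v=W-foot; lat=np.cross(d,n)
    a,h,l=v@d,v@n,v@lat
    k=(a>106)&(a<170)&(abs(h)<14)&(abs(l)<18)
    print(c,k.sum(),"end",np.percentile(a[k],[95,99]),"h",np.percentile(h[k],[5,50,95]),"lat",np.percentile(l[k],[3,50,97]))
    k=(h>6)&(h<11)&(abs(l)<8)&(a>108)&(a<150); print(" top face h",np.median(h[k]) if k.any() else None, np.percentile(l[k],[5,95]) if k.any() else None)
print(arm.get_t())
E
```

```text
True slid 4.102463969842186 [-0.61527617 -1.10842854  7.19931483]
n,d after open -0.008505996908881422 [-0.37487418 -0.11294595  0.16756737]
scene 139 end [151.76030554 152.66798321] h [-5.47305641  5.1156764   9.88226877] lat [-7.31262496  6.0235623  12.93593256]
 top face h 8.83032320730024 [-6.76437489  7.52474938]
top 106 end [151.25524947 153.35378463] h [-5.06782211  5.98666939 11.24465652] lat [-12.54824525  -0.42338385  12.21293415]
 top face h 8.182070821803038 [-6.48271892  7.74534039]
11.0833
```

```bash
python3 - <<'E'
from h import *
q=hold(-1)
p=np.array(arm.get_tcp_pos())
arm.move_straight(p+100*UP,v=250)
arm.reach(foot+240*d+40*n,q)
arm.move_straight(foot+(tipd+70)*d,v=200,guard=15)
r=arm.move_straight(foot+tipd*d,v=80,guard=10)
p=np.array(arm.get_tcp_pos()); print(r,(p-foot)@d,(p-foot)@n)
arm.clamp(90); print(arm.get_gripper_width(),arm.get_gripper_force(),arm.get_ft_force())
arm.move_straight(p+65*n+8*d,v=100)
print(arm.get_gripper_width(),arm.get_t())
arm.move_straight(np.array(arm.get_tcp_pos())+120*UP,v=250)
arm.reach(mouth+(tipd+45)*UP,upright(-1))
print(arm.get_t(),arm.get_tcp_pos(),arm.get_gripper_width())
import pickle
out=[]
for c in("scene","top"):
    im=shot(c); pickle.dump(im,open("u_%s.pkl"%c,"wb"))
    f=im["frame"]; x=(mouth+20*UP-im["position"])@rot(im["orientation"]).as_matrix(); a=int(x[0]/x[2]*im["fx"]+im["cx"]);b=int(x[1]/x[2]*im["fy"]+im["cy"])
    out.append(cv2.resize(f[b-50:b+50,a-35:a+35],(385,550),interpolation=cv2.INTER_CUBIC))
    W=cloud(im).reshape(-1,3); k=(np.hypot(*(W[:,:2]-mouth[:2]).T)<25)&(W[:,2]>195)&(W[:,2]<290)
    P=W[k]
    for z0 in range(195,290,12):
        kk=(P[:,2]>=z0)&(P[:,2]<z0+12)
        if kk.any(): print(c,z0,kk.sum(),P[kk].mean(0).round(1),P[kk].min(0).round(),P[kk].max(0).round())
cv2.imwrite("pics/u.png",np.hstack(out)[...,::-1])
E
```

```text
False 112.54040480121388 -0.19606812628532447
14.864200550334415 87.5664496421814 [1.20535876 1.80266204 1.82396577]
14.90308791916261 16.075
18.0333 [644.28618439 191.84328436 334.19803585] 14.723594463075026
scene 219 7 [647.  190.9 228.3] [645. 188. 223.] [649. 194. 231.]
scene 231 13 [646.9 191.1 237.6] [643. 188. 232.] [649. 195. 243.]
scene 243 13 [647.5 191.  249.8] [645. 189. 244.] [649. 195. 255.]
scene 255 13 [647.3 190.4 261.6] [644. 188. 255.] [649. 194. 267.]
scene 267 15 [647.1 191.5 273.6] [645. 188. 267.] [649. 195. 279.]
scene 279 13 [651.3 191.7 286. ] [648. 183. 280.] [653. 199. 289.]
```

View pics/u.png

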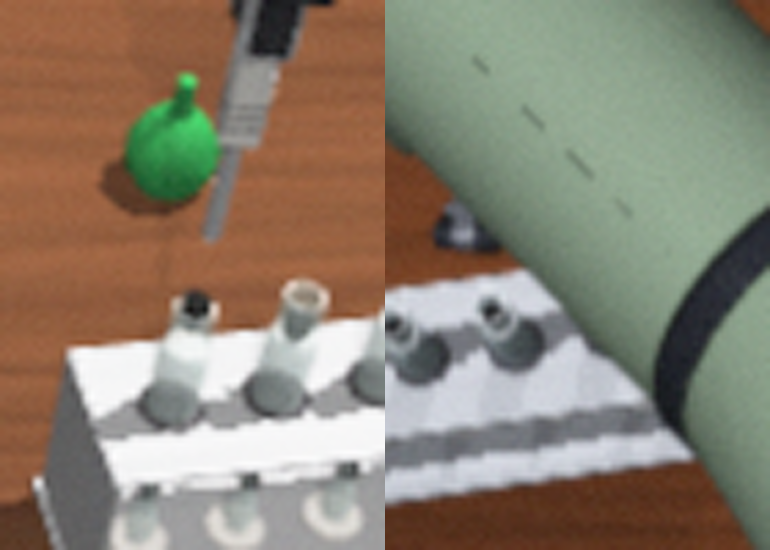

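The key hangs upright above tube0; in the scene crop its tip is at (210,238) and the dark stopper at (195,305). I refine the relative offset by casting rays from the scene camera.

```bash
python3 - <<'E'
from h import *
import pickle
print(arm.get_tcp_pos())
def ray(im,uv,z):
    r=rot(im["orientation"]).apply([(uv[0]-im["cx"])/im["fx"],(uv[1]-im["cy"])/im["fy"],1]); p=np.array(im["position"]); return (p+r*(z-p[2])/r[2])[:2].round(1)
def proj(im,P):
    x=(np.array(P)-im["position"])@rot(im["orientation"]).as_matrix(); return np.array([x[0]/x[2]*im["fx"]+im["cx"],x[1]/x[2]*im["fy"]+im["cy"]])
for n,f in(("S","scene.pkl"),("U","u_scene.pkl"),("T","top.pkl")):
    im=pickle.load(open(f,"rb")); a,b=proj(im,mouth+6*UP).round().astype(int)
    g=im["frame"][b-9:b+10,a-9:a+10].max(2).astype(int)
    v,uu=np.where(g<75); w=75-g[v,uu]; 
    c=np.array([a-9+(uu*w).sum()/w.sum(),b-9+(v*w).sum()/w.sum()])
    print(n,"pred",proj(im,mouth+6*UP).round(1),"dark",c.round(1),len(v),uu.min()+a-9,uu.max()+a-9,v.min()+b-9,v.max()+b-9,"-> z182",ray(im,c,182),"z185",ray(im,c,185))
    if n!="T": print(g[2:16,3:17])
im=pickle.load(open("u_scene.pkl","rb"))
t=np.array(arm.get_tcp_pos()); tip=t-112.3*UP
a,b=proj(im,tip); print("tip pred",a,b, "10 up",proj(im,tip+20*UP))
a,b=int(round(a)),int(round(b)); print(im["frame"][b-10:b+7,a-8:a+9].min(2)); print("cols",a-8,"rows",b-10)
E
```

```text
[644.32467711 191.99859517 334.43304325]
S pred [424.7 230.2] dark [425.4 231.2] 16 424 427 229 233 -> z182 [645.6 194.7] z185 [648.3 193.6]
[[148 149 147 149 148 151 145 147 146 148 145 146 144 142]
 [147 148 148 149 148 147 149 147 149 149 145 150 147 144]
 [149 146 146 150 150 149 149 149 151 153 152 151 152 152]
 [149 148 148 151 150 148 149 149 152 151 151 150 149 146]
 [145 142 146 144 142 142 141 143 142 144 141 144 141 139]
 [137 135 139 138 127 114 112 117 132 135 135 136 137 135]
 [137 134 132 138 110  73  66  71  98 121 134 133 135 130]
 [133 135 159 170 119  50  49  49  62 114 140 136 137 136]
 [139 134 174 169  98  46  47  52  47 169 187 142 140 136]
 [141 139 162 145  75  32  37  40  38 186 200 141 143 139]
 [137 136 142 136 119  91  57  80 111 183 183 142 144 138]
 [131 131 136 129 124 117 116 135 149 161 156 143 141 134]
 [130 128 147 168 145 118 122 136 139 137 139 140 136 130]
 [127 152 190 213 207 186 176 172 153 155 167 173 186 194]]
U pred [424.7 230.2] dark [425.3 231.2] 14 424 427 229 233 -> z182 [645.8 194.5] z185 [648.5 193.4]
[[147 143 151 154 155 155 157 15
[... 1501 characters left out ...]
2  74  95 113 116 101  76  64  60  65  64]
 [ 64  56  59  58  59  64  64  73 103 118 120  95  66  63  62  60  62]
 [ 61  59  56  63  60  63  64  75 104 120 113  89  67  62  63  64  67]
 [ 60  57  62  66  67  66  64  75 109 118  99  78  64  68  68  66  68]
 [ 62  63  62  66  67  69  71  72  85  89  75  67  72  68  70  69  68]
 [ 62  64  67  68  66  66  68  68  68  69  65  66  67  65  66  67  67]
 [ 62  62  64  70  64  65  70  66  68  66  63  68  68  67  65  65  66]
 [ 63  59  65  63  67  64  67  67  67  61  67  67  69  67  65  70  68]
 [ 63  62  66  66  70  67  65  69  64  67  69  68  65  65  71  69  71]
 [ 58  62  67  63  68  64  68  67  65  68  69  70  71  68  68  68  65]]
cols 419 rows 209
```

```bash
python3 - <<'E'
from h import *
goal=np.array([644.9,193.,0])
p=np.array(arm.get_tcp_pos()); e=np.array([0,1.,0])
arm.move_straight(goal+e+(188+112.3)*UP,v=60)
p=np.array(arm.get_tcp_pos()); e=e+(goal-p)*[1,1,0]; print(p,e)
arm.move_straight(goal+e+(188+112.3)*UP,v=30); print(arm.get_tcp_pos(),arm.get_t())
im=shot("scene"); 
cv2.imwrite("pics/v.png",cv2.resize(im["frame"][185:255,395:465],(560,560),interpolation=cv2.INTER_CUBIC)[...,::-1])
np.save("e.npy",goal+e)
E
```

```text
[644.9898645  194.07608784 300.49836602] [-0.0898645  -0.07608784  0.        ]
[644.90638221 192.85778662 300.58674956] 19.1083
```

View pics/v.png

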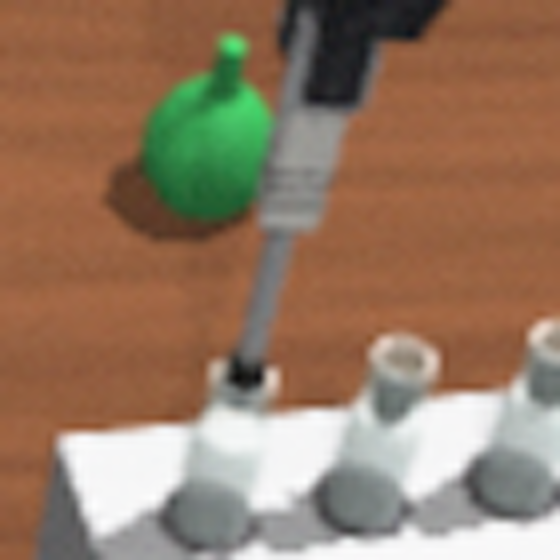

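The shank at (250,355) meets the stopper at (246,373), centred on it. Pressing.

```bash
python3 - <<'E'
from h import *
g=np.load("e.npy")
print("f0",arm.get_ft_force())
for z in (184,178,172,167,164,162.5,161):
    r=arm.move_straight(g+(z+112.3)*UP,v=15,guard=26)
    print(z,r,np.round(arm.get_tcp_pos(),1),np.round(arm.get_ft_force(),1),round(arm.get_gripper_width(),1))
    if r: break
print(arm.get_t())
E
```

```text
f0 [-1.38419896 -0.3398517  -0.60002162]
184 False [644.8 192.9 296.1] [-1.2 -0.7 -1.8] 14.9
178 False [645.  193.1 290.7] [ 0.7 -0.2  4.5] 15.0
172 False [645.  193.  284.6] [0.  0.4 5.6] 14.9
167 False [645.  193.  279.5] [ 0.3 -0.1  5.1] 15.0
164 False [644.9 193.  276.5] [ 0.7 -0.2  4.9] 15.0
162.5 False [645.  193.1 275.2] [-0.2 -0.5  8.3] 14.7
161 False [645.2 193.3 274.8] [-2.6 -1.8 18. ] 15.0
22.0083
```

The force rises at the end: the stopper is at its stop. I take the key back to its rest.

```bash
python3 - <<'E'
from h import *
g=np.load("e.npy")
arm.move_straight(g+(240+112)*UP,v=120)
q=hold(-1); b=foot+(111+5)*d
arm.reach(b+75*n+110*UP,q)
arm.move_straight(b+75*n,v=200)
arm.move_straight(b+28*n,v=120,guard=15)
r=arm.move_straight(b-2*n,v=30,guard=8)
p=np.array(arm.get_tcp_pos()); print(r,(p-b)@n,(p-b)@d,arm.get_ft_force())
p0=p; r=arm.move_straight(p0-9*d+.3*n,v=20,guard=9)
p=np.array(arm.get_tcp_pos()); print(r,"slid",(p0-p)@d,"fingertip at",(p-foot)@d,arm.get_ft_force())
arm.let_go()
arm.move_straight(p+90*d,v=120)
arm.move_straight(p+90*d+120*UP,v=250)
for c in("scene","top"):
    im=shot(c); W=cloud(im).reshape(-1,3); W=W[np.isfinite(W[:,0])]; v=W-foot; lat=np.cross(d,n)
    a,h,l=v@d,v@n,v@lat
    k=(a>106)&(a<170)&(abs(h)<14)&(abs(l)<18)
    if k.any(): print(c,k.sum(),"end",np.percentile(a[k],[95,99]),"h",np.percentile(h[k],[5,50,95]))
    if c=="scene": cv2.imwrite("pics/fin.png",cv2.resize(im["frame"][170:290,240:500],(780,360),interpolation=cv2.INTER_CUBIC)[...,::-1])
print(arm.get_t(),arm.get_ft_force())
E
```

```text
True -0.1499470140339054 -0.22072302532129984 [ 0.41711194 -1.83192189  3.39764566]
True slid 3.9454057875030575 fingertip at 111.83387118717562 [0.53763619 1.72460967 6.56201645]
scene 137 end [151.83930316 152.3163506 ] h [-5.05729098  4.89503455  9.61978357]
top 109 end [151.74100269 152.66816032] h [-3.51608174  6.25050058 11.10373355]
28.9667 [-0.6866022   0.02424548 -0.39967292]
```

View pics/fin.png

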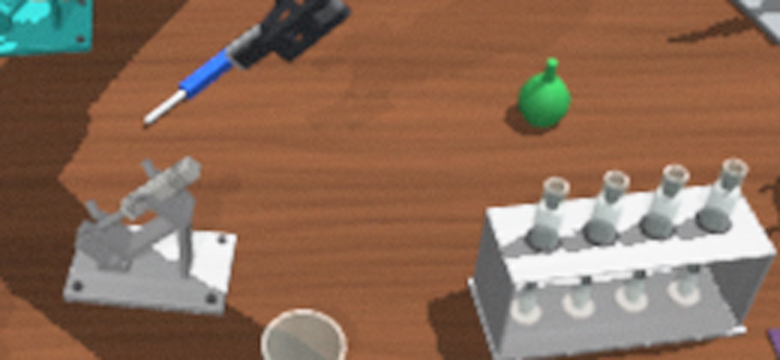

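The key lies home in the rest at (150,200), and tube0 at (553,190) now looks like the other three, with its stopper down inside. Handing in.

```bash
python3 -c "
from cell import arm
print(arm.sign_off())"
```

```text
the job is handed in; nothing more can be done
None
```

The stopper is pressed home and the key lies released in its sloping rest, tip at the end stop; I handed the job in after about 29 s of robot time, and no verdict was returned.

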